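# Fasten the access hatch, then throw the locking power toggle

### The arm

A 7-joint arm with a two-finger parallel gripper is mounted at the origin on a cart in front of the work surface, level with it; the furniture and walls round the work are solid. World frame = base frame: x ahead of the robot, y to its left, z up, the work surface at z = 0. Lengths are in m, angles in rad, forces in N, time in s.
With the tool pointing down it reaches from about 0.425 to 0.975 m from the base axis. Payload 16.7 kg.
Tool frame: the origin (TCP) lies midway between the tips of the shut fingers; the grasp point (between the pads) lies 19 mm behind it (hold_point_z is the z of the grasp point in the tool frame, in m); z points along the fingers, y is the direction in which the jaws open and shut (so a half turn about z gives the same grasp; the last joint's range is limited). The gripper opens to 85 mm and grips with 20 to 120 N. Pads are 22 mm wide; open, the fingers measure 114 mm over their backs; the gripper's body (76 mm by 85 mm) begins 54 mm behind the grasp point. The pads swing forward as they close: fully open they stand 13 mm farther back than shut.
Start: joints at [-1.347, 0.426, 0.074, 1.606, -0.034, 1.111, -0.067], TCP at [0.246, 0.628, 0.231] pointing down, gripper open.
Joint ranges: [-2.85, 2.85], [-0.5, 2.14], [-1.23, 1.37], [0.21, 2.46], [-1.02, 4.16], [0.16, 2.05], [-2.73, 2.73]. Speed limits (rad/s): [1.89, 1.89, 2.39, 2.39, 3.01, 3.01, 3.01].

### API

Orientations are given as a rotation vector (axis times angle).
In Python, from rig import move_ptp, move_linear, movej, ungrasp, close_gripper, hold, ik, read_camera, Unreachable, sign_off, current_clock, current_joint_positions, current_dq, current_joint_torque, current_tcp_pos, current_ee_rot, current_ft_force, current_torque, current_grip_width, hold_point_z gives the robot as it stands. Calls block until the motion is done:
- move_ptp(position, orientation): joint-space move of the TCP to a pose.
- move_linear(position, ori=None, max_speed=0.15, contact_N=None): straight line of the TCP; ori=None keeps the orientation; max_speed is the mean speed in m/s. With contact_N (N) it stops when the force on the tool has changed by that much, and returns True; else False.
- movej(angles): joint-space move.
- ungrasp() and close_gripper(): open the fingers fully, or close them until they stop; the grip force is fixed at half the most.
- hold(seconds).
- ik(position, orientation): joint angles nearest the present ones, or None.
- read_camera(name): name is "scene" or "top" or "wrist"; returns a dict with "color" (420x560x3 uint8, red, green, blue), "fx", "fy", "cx", "cy" (pixels), "k1" (the pictures are not rectified: a ray, as slopes to the right and down, at radius r is drawn at 1 + k1 r^2 times it, then the intrinsics apply), "R" (3x3) and "t" (3): a world point X has camera coordinates R X + t. Camera axes: x right, y down, z forward; pixel columns grow to the right and rows downward; lengths in m; the calibration is good to about 2 mm. A picture is of the moment at which its call begins. There is no depth.
A pose or a line that the arm cannot do raises Unreachable and nothing moves.
- sign_off(): hands the job in, once; it reports no verdict.
Readings, each from a call of its own:
- current_clock(): time.
- current_joint_positions(): joint angles.
- current_dq(): joint speeds.
- current_joint_torque(): joint torques, N m.
- current_tcp_pos(): TCP position.
- current_ee_rot(): TCP orientation.
- current_ft_force(): force on the tool from outside, world axes, zero at the start.
- current_torque(): the same for the moment, N m.
- current_grip_width(): finger opening in m.
Only numpy, scipy, OpenCV 4.12 (cv2) and the standard library are available. Lean on these libraries where they do the work, as an engineer would, in place of code of your own. Each camera call takes 0.05 s, during which the arm holds its last target.

### The job

The hatch on top of the grey equipment enclosure stands open: push it fully shut, then turn its wing knob clockwise to its stop so that the hidden cam tongue swings square behind the front frame edge and locks the hatch. Only then switch on the power at the small switch box: pull the toggle's bat outward to free it from its lock, flip it fully over to the other side and let it spring back down into its lock. Leave the bottles, jar, beaker, dish and spatula standing or lying where they are.

Things in the scene. Friction and masses are not known exactly. Their poses are not given: they have to be found in the camera images.
- enclosure: Fixed grey metal box, 180 (its x) x 150 (its y) x 110 mm high, open on top under the hatch; position and yaw vary. Origin: centre of its underside, on the worktop; -x is its front (towards the robot), +z up. The hatch's hinge line runs along its y at x = +85, z = 110 mm. The front frame edge is a lip 16 mm wide and 3 mm thick along the top of its front.
- hatch (a joint): Hatch angle, rad: 0 = shut, grows as its front edge rises (to 1.15); starts at 0.45 to 1.0. An aluminium plate, 170 mm from hinge line to front edge, 146 mm wide; its upper face lies 5.5 mm off the hinge line, so 115.5 mm above the worktop when shut. The stiff hinge holds any angle; 1 to 5 N down near the front edge shuts it.
- hatch_front_edge (a point): Middle of the hatch's front edge, on its upper face (moves with the hatch).
- wing_knob (a joint): Knob angle, rad, growing clockwise seen from above; starts at -1.0 to 0.4, stop at 1.62. At 0 the hidden tongue points to the enclosure's -y (along the front edge), at 1.57 to its -x, square behind the front frame edge: locked. Past about 0.55 the tongue reaches over the frame edge, so shut the hatch fully first. Turning takes 0.1 N m (4 N at 24 mm from the axis); it stays where left.
- knob_center (a point): On the black wing knob's axis, half-way up its wings; on the hatch's upper face, 133 mm from the hinge line, midway across. Two wings in line form a bar 64 mm long, 8 mm thick, 3 to 28 mm above the face; hub 25 mm in diameter, 19 mm high. The wing over the tongue has a small raised bump at its end; the point's -y axis points along it. Tongue: under the hatch, 36 mm from axis to tip.
- switch_box: Fixed small grey switch box, 76 (its x) x 60 (its y) x 50 mm high (flange at its foot 94 x 64 mm), left or right of the enclosure. Origin: centre of its underside, on the worktop; the toggle swings in its x-z plane, +z up.
- toggle_pivot (a point): The toggle's hidden pivot, 18 mm above the switch box's origin; the pivot axis is the box's y.
- toggle (a joint): Angle of the toggle, rad: 0 = off, the bat leans 0.45 rad from vertical to the box's -x; 0.9 = on, it leans 0.45 rad to the box's +x. With the bat in, a lock lets it move only about 0.2 rad from either end; pull the bat outward at least 8 mm to pass the lock. It moves easily otherwise.
- bat_pull (a joint): How far the bat is pulled outward along its own length, m: 0 = in (locked), 0.012 = fully out. A spring pulls it in with 4 N (in) to 7 N (fully out).
- bat_end (a point): Centre of the rounded flat disc on the end of the steel bat: 18 mm in diameter, 12 mm thick along the box's y (its flat faces look to the box's +y and -y); the bat's shaft is 8 mm thick. 75 mm from the pivot with the bat in, then about 85 mm above the worktop at either end.
- amber_bottle: Brown bottle with black cap, 66 mm diameter, 138 mm high, on the side of the enclosure opposite to the switch box; loose. Origin: centre of its underside. Bystander.
- drop_bottle: Small brown dropper bottle with a white cap, 40 mm diameter, 78 mm high, just behind the switch box; loose. Origin: centre of its underside. Bystander.
- sample_jar: Clear sample jar with a blue lid, 59 mm diameter, 65 mm high; loose. Origin: centre of its underside. Bystander.
- beaker: Clear plastic beaker, 77 mm wide with its spout, 92 mm high; loose. Origin: centre of its underside. Bystander.
- petri_dish: Covered petri dish, 61 mm diameter, 15 mm high; loose. Origin: centre of its underside. Bystander.
- spatula: Lab spatula, 184 x 16 x 8 mm, lying along its x in front of the enclosure; loose. Origin: its middle, underside. Bystander.
There are look-alikes about, which are no part of the job. What is shaped like the switch_box but purple is not meant.

How it is judged:
By the outcome, as a careful person would: the job done as asked, in the order asked, and still so for the second after the job is handed in, with the robot touching nothing.
It also fails if it takes over 61 s, if anything falls off the work surface, if the arm or the gripper's body presses on something with over 40 N, if the wrist force passes 120 N, or if a joint passes its speed limit or range.

## Working session

There is one attempt and no reset: what is moved stays moved. The work goes in short steps, each a Python script; the robot and the scene stay as the last script left them, time stands still between calls to the robot, and variables do not carry over. Pictures are saved under pics/ and viewed, and the job is handed in when it is done.

```bash
mkdir -p pics; ls; cat > h.py <<'E'
import numpy as np, cv2
from rig import *
def snap(name,fn,crop=None,scale=1):
    c=read_camera(name); im=c["color"][:,:,::-1]
    np.savez('pics/'+fn+'.npz',**c)
    cv2.imwrite('pics/'+fn+'_raw.png',im)
    if crop: x0,y0,x1,y1=crop; im=im[y0:y1,x0:x1]
    cv2.imwrite('pics/'+fn+'.png',cv2.resize(im,None,fx=scale,fy=scale,interpolation=cv2.INTER_CUBIC))
    return c
def load(fn): return dict(np.load('pics/'+fn+'.npz'))
def ray(c,u,v):
    K=np.array([[c["fx"],0,c["cx"]],[0,c["fy"],c["cy"]],[0,0,1]],float)
    p=cv2.undistortPoints(np.array([[[u,v]]],float),K,np.array([c["k1"],0,0,0,0],float))[0,0]
    # cv2 model: r_d = r(1+k1 r^2): same
    d=c["R"].T@np.array([p[0],p[1],1.]); return -c["R"].T@c["t"], d/np.linalg.norm(d)
def onz(c,u,v,z):
    o,d=ray(c,u,v); return o+d*(z-o[2])/d[2]
def tri(*obs):
    A=np.zeros((3,3));b=np.zeros(3)
    for c,u,v in obs:
        o,d=ray(c,u,v);P=np.eye(3)-np.outer(d,d);A+=P;b+=P@o
    x=np.linalg.solve(A,b)
    res=[np.linalg.norm((np.eye(3)-np.outer(d,d))@(x-o)) for o,d in [ray(*q) for q in obs]]
    return x,res
def proj(c,X):
    p=c["R"]@np.array(X)+c["t"]; s=p[:2]/p[2]; s=s*(1+c["k1"]*(s@s)); return s*[c["fx"],c["fy"]]+[c["cx"],c["cy"]]
E
python3 - <<'E'
from h import *
for n in ["scene","top","wrist"]:
    c=snap(n,n+"0"); print(n,-c["R"].T@c["t"],c["R"][2],c["fx"],c["k1"])
print(current_clock(),current_ee_rot(),hold_point_z)
E
```

```text
pics
scene [-0.33075654  0.5827713   0.59789302] [ 0.7787269  -0.451874   -0.43519455] 513.3613233339871 -0.026063705144865116
top [0.40350138 0.08221434 1.02980879] [ 0.17496026 -0.01765671 -0.98441716] 414.659106934427 -0.08737462139978847
wrist [0.17736163 0.6564257  0.37316632] [ 0.27019777 -0.10698199 -0.95684274] 290.25197059622343 -0.02954872611754251
0.15 [-5.83708445e-01 -3.08682061e+00  1.55807197e-03] -0.0187
```

View pics/scene0.png

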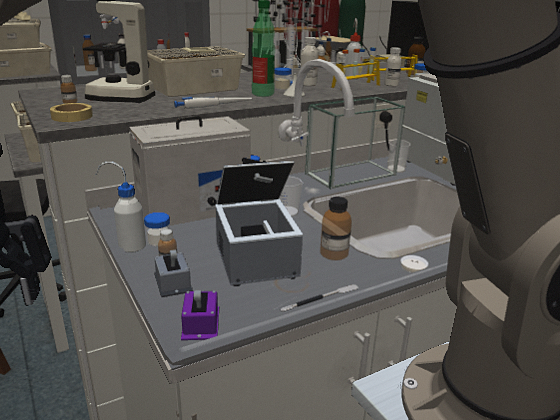

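View pics/top0.png

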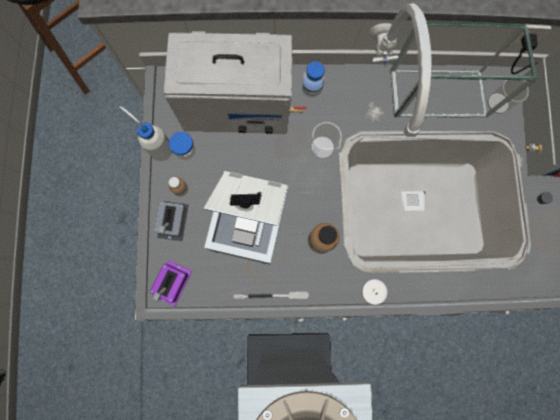

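View pics/wrist0.png

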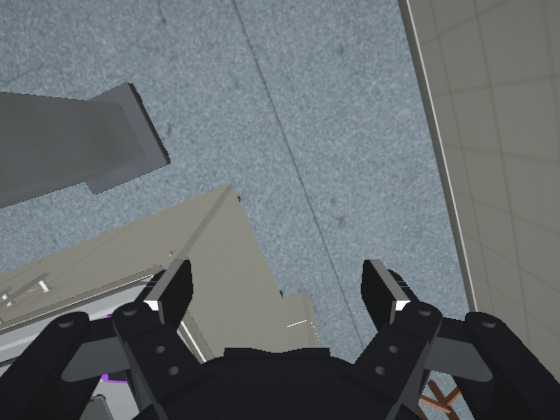

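Scene and top views: the enclosure with its open hatch is at about (258,240) in scene and (243,220) in top. There are two switch boxes: grey at scene (172,273) / top (170,219), and purple at scene (200,315) / top (171,284). The grey one, left of the enclosure with the dropper bottle just behind it, fits the description. I'll check it in enlarged crops.

```bash
python3 - <<'E'
import cv2
a=cv2.imread('pics/top0_raw.png')[160:310,140:340]; cv2.imwrite('pics/top0c.png',cv2.resize(a,None,fx=4,fy=4,interpolation=cv2.INTER_CUBIC))
a=cv2.imread('pics/scene0_raw.png')[150:350,140:360]; cv2.imwrite('pics/scene0c.png',cv2.resize(a,None,fx=3,fy=3,interpolation=cv2.INTER_CUBIC))
E
```

```text
(no output)
```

View pics/top0c.png

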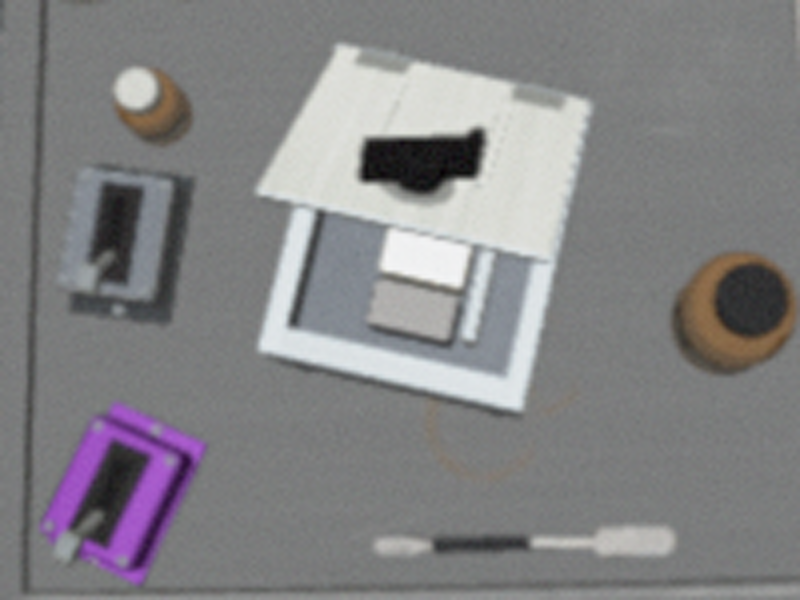

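View pics/scene0c.png

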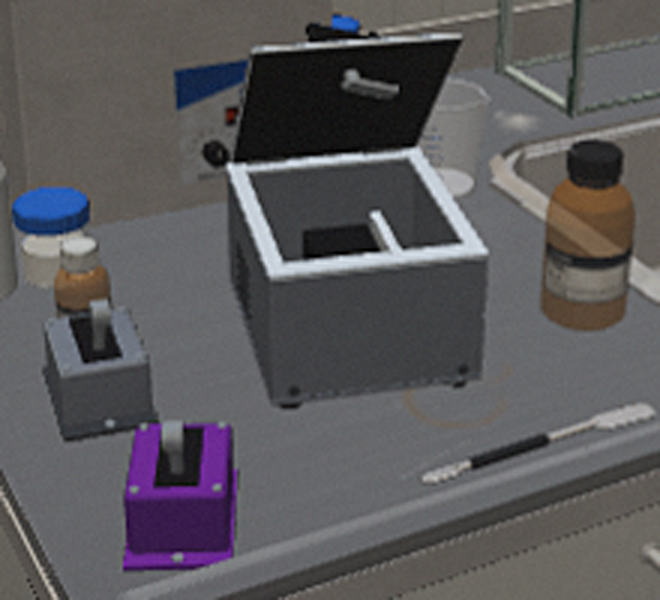

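The crops confirm that the grey box is the one meant. Its bat leans to the robot side, so that is box -x and off. The dropper bottle stands behind it at box +x, and the knob's bump points right, so the knob angle is near 0. Next I'll triangulate.

```bash
cat > m.py <<'E'
from h import *
T=load('top0');S=load('scene0')
t=lambda u,v:(T,140+u/4-.375,160+v/4-.375)
s=lambda u,v:(S,140+u/3-.333,150+v/3-.333)
P={'encFL':(t(259,351),s(274,278)),'encFR':(t(523,411),s(488,252)),
'hatFL':(t(258,193),s(250,50)),'hatFR':(t(549,260),s(463,37)),
'bat':(t(98,264),s(99,310)),
'boxFL':(t(60,287),s(62,362)),'boxFR':(t(160,303),s(150,358)),'boxBL':(t(78,165),s(45,322)),'boxBR':(t(175,178),s(126,308)),
'dropcap':(t(136,89),s(79,246)),'ambercap':(t(751,300),s(595,157))}
for k,v in P.items():
    x,r=tri(*v); print(k,x.round(4),np.round(r,4))
print('at z.11',onz(*P['encFL'][0],.11),onz(*P['encFR'][0],.11))
for k in ['boxFL','boxFR','boxBL','boxBR']: print(k,'top@.05',onz(*P[k][0],.05).round(4),'scene',onz(*P[k][1],.05).round(4))
E
python3 m.py
```

```text
encFL [0.4771 0.2219 0.108 ] [0.0006 0.0006]
encFR [0.4426 0.0771 0.1091] [0.001 0.001]
hatFL [0.5437 0.2046 0.2406] [0.0013 0.0013]
hatFR [0.5088 0.0639 0.2395] [0.0005 0.0005]
bat [0.5316 0.3216 0.0811] [0.0014 0.0014]
boxFL [0.522  0.3513 0.0545] [0.002 0.002]
boxFR [0.513  0.2937 0.0463] [0.0027 0.0027]
boxBL [0.5965 0.3431 0.0439] [0.0005 0.0005]
boxBR [0.5883 0.2852 0.0439] [0.0011 0.0011]
dropcap [0.636  0.3025 0.0753] [0.0003 0.0003]
ambercap [ 0.4993 -0.0486  0.1316] [0.0003 0.0003]
at z.11 [0.47725367 0.22206308 0.11      ] [0.44203285 0.07632009 0.11      ]
boxFL top@.05 [0.5217 0.3506 0.05  ] scene [0.5307 0.3508 0.05  ]
boxFR top@.05 [0.5113 0.2904 0.05  ] scene [0.5094 0.2976 0.05  ]
boxBL top@.05 [0.5955 0.342  0.05  ] scene [0.5858 0.3454 0.05  ]
boxBR top@.05 [0.5867 0.283  0.05  ] scene [0.5791 0.2893 0.05  ]
```

Every measurement agrees with the text:
- **Enclosure:** front edge 149 mm long at z 0.109, yaw about -0.235.
- **Hatch:** 168 mm from hinge to front edge, angle about 0.85.
- **Reach:** all points are in range.

I'll check IK for the plan, then shut the hatch.

```bash
cat >> h.py <<'E'
from scipy.spatial.transform import Rotation as Ro
EY=-0.235; EX=np.array([np.cos(EY),np.sin(EY),0]); EYv=np.array([-EX[1],EX[0],0]); Z=np.array([0,0,1.])
EO=np.array([0.5472,0.1283,0]); 
def enc(x,y,z): return EO+EX*x+EYv*y+Z*z
def hat(r,lat,off,a): # point on hatch: r from hinge, lat along y, off above upper face
    n=np.array([np.sin(a),0,np.cos(a)]); d=np.array([-np.cos(a),0,np.sin(a)])
    p=np.array([.085,0,.110])+d*r+n*(.0055+off)
    return enc(p[0],lat,p[2])
def down(yaw): # tool y at yaw, z down
    y=np.array([np.cos(yaw),np.sin(yaw),0]); z=-Z
    return Ro.from_matrix(np.column_stack([np.cross(y,z),y,z])).as_rotvec()
E
python3 - <<'E'
from h import *
ori=down(np.pi/2+EY)
for a in [.85,.4,0]: print(hat(.158,-.04,0,a).round(3), ik(hat(.158,-.04,.0,a),ori))
kc=hat(.133,0,.0255,0)
for yaw in [np.pi+.065,np.pi/2,np.pi/2+EY-.05]: print(ik(kc,down(yaw)))
E
```

```text
[0.523 0.093 0.232] [-0.71244746  0.19960518  0.47907168  1.94787374 -0.10755719  1.01867764
  1.15083539]
[0.481 0.103 0.177] [-0.72403941  0.19765319  0.433874    2.08478643 -0.10732223  0.8798908
  1.10672461]
[0.467 0.106 0.116] [-0.68994278  0.27120025  0.38401769  2.16189127 -0.15055772  0.73304946
  1.12937459]
[ 0.43505808  0.46379219 -1.0228476   1.99268992  0.48733376  0.95349684
  2.37199919]
[-0.67878918  0.29055619  0.33455257  2.0542921  -0.12947317  0.81622611
  1.30245127]
[-0.713043    0.2938022   0.37580927  2.0561622  -0.14637816  0.81645134
  1.03447176]
```

```bash
python3 - <<'E'
from h import *
ori=down(np.pi/2+EY)
p=current_tcp_pos()
move_linear([p[0]+.06,p[1]-.05,.33],max_speed=.2)
close_gripper()
print(current_clock(), current_tcp_pos())
move_ptp(hat(.158,-.04,0,.85)+[0,0,.07],ori)
print(current_clock(), current_tcp_pos(), current_ft_force())
hit=move_linear(hat(.158,-.04,0,.85)-[0,0,.015],max_speed=.06,contact_N=3)
print(hit,current_clock(), current_tcp_pos(), current_ft_force())
snap('top','top1',(140,160,340,310),4)
E
```

```text
1.7 [0.30640753 0.57807221 0.33002262]
3.625 [0.52317907 0.09402177 0.30231327] [1.10192472 0.19305771 0.19701782]
True 4.5833 [0.52132045 0.09324623 0.24120822] [-3.69320069  1.14126531  5.27676081]
```

View pics/top1.png

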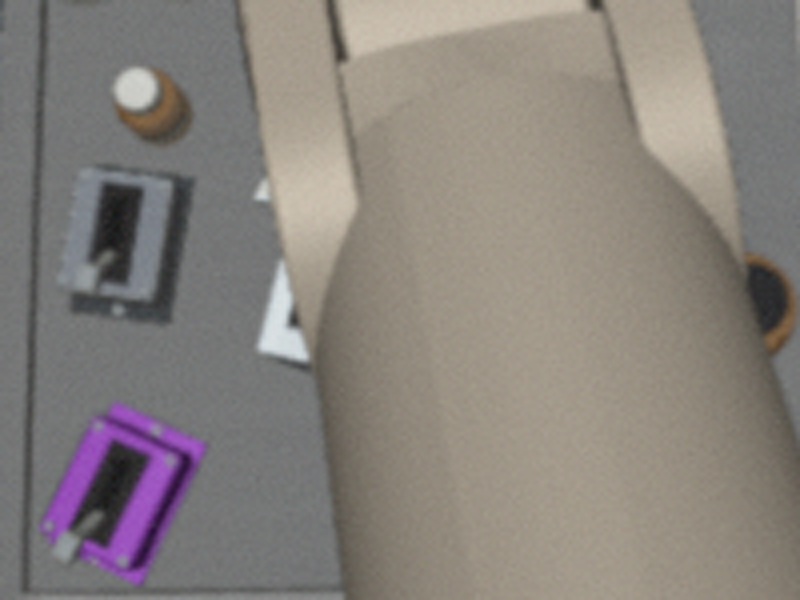

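```bash
python3 - <<'E'
from h import *
for a in [.7,.55,.4,.28,.17,.08]:
    move_linear(hat(.157,-.04,0.002,a),max_speed=.08)
    print(a,current_tcp_pos().round(3), current_ft_force().round(1))
hit=move_linear(hat(.157,-.04,-.008,0),max_speed=.03,contact_N=12)
print(hit,current_tcp_pos(), current_ft_force(),current_clock())
hold(.2); print(current_ft_force())
move_linear(hat(.157,-.04,.10,0),max_speed=.2)
# look with wrist: tool y toward robot +x config
o=down(.065)
ungrasp()
move_ptp(hat(.133,0,.0255+.14,0),o)
snap('wrist','w2'); print(current_clock(),current_joint_positions().round(2))
E
```

```text
0.7 [0.508 0.096 0.217] [-0.1 -0.6  0.9]
0.55 [0.494 0.1   0.198] [-0.1  0.7 -0.2]
0.4 [0.483 0.103 0.178] [-0.6 -0.   0. ]
0.28 [0.476 0.104 0.161] [-0.  -0.2  0.9]
0.17 [0.471 0.105 0.144] [-0.1 -1.  -0.2]
0.08 [0.469 0.106 0.13 ] [0.3 0.5 1. ]
True [0.46843282 0.10622906 0.1153762 ] [-6.06552679 -0.78463054 19.05001783] 7.65
[-5.983036   -1.05354513 21.41047047]
10.5583 [-0.91  0.13  0.57  1.92 -0.08  1.12 -0.24]
```

View pics/w2.png

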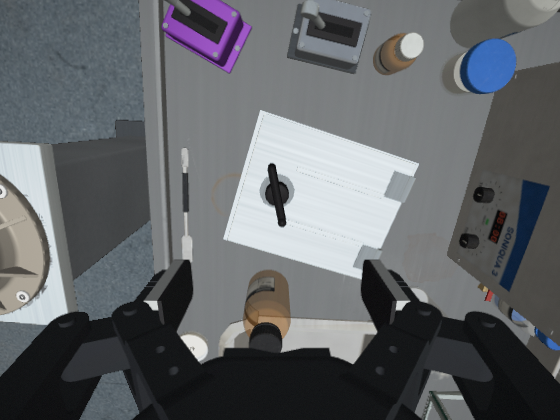

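The wrist view shows the hatch shut, as a flat plate with corners at (262,111), (225,240) and (418,165). The knob bar runs from (273,168) to (283,222). The grey switch box is at the top, about (332,35).

```bash
python3 - <<'E'
from h import *
c=load('w2'); im=c['color'].astype(int)
sub=im[140:245,245:310]; m=(sub.max(2)<45).astype(np.uint8)
n,l,st,ce=cv2.connectedComponentsWithStats(m); i=1+st[1:,4].argmax()
pts=np.argwhere(l==i)[:,::-1]+[245,140]
r=cv2.minAreaRect(pts.astype(np.float32)); print(st[i],r)
vis=cv2.resize(c['color'][130:255,215:345,::-1],None,fx=5,fy=5,interpolation=cv2.INTER_CUBIC); cv2.imwrite('pics/w2c.png',vis)
vis=cv2.resize(c['color'][0:85,270:440,::-1],None,fx=4.5,fy=4.5,interpolation=cv2.INTER_CUBIC); cv2.imwrite('pics/w2d.png',vis)
for p in [(262,111),(225,240),(418,165)]: 
    P=onz(c,*p,.1155)-EO; print(P@EX,P@EYv)
E
```

```text
[ 20  24  24  62 663] ((276.4009704589844, 194.49009704589844), (22.78635025024414, 60.0007438659668), 5.710593223571777)
-0.08751113480153855 0.07671237389300416
-0.08809952677616412 -0.07061741769443503
0.08668502182302715 0.07436243437001534
```

View pics/w2c.png

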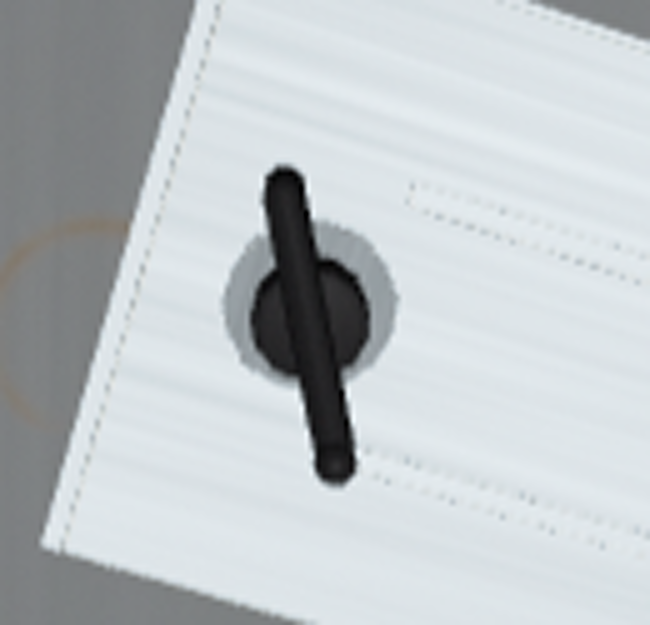

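View pics/w2d.png

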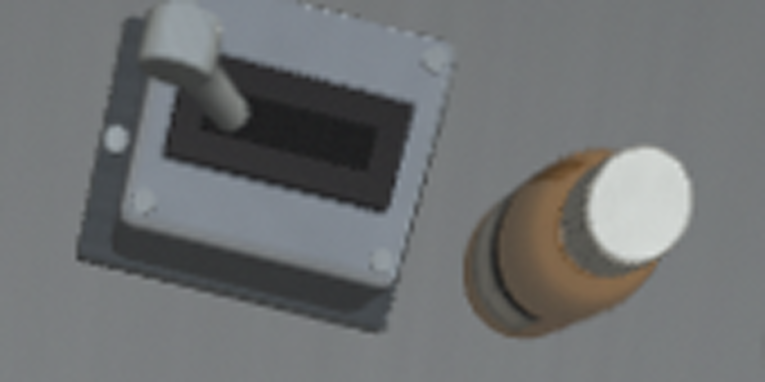

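```bash
python3 - <<'E'
from h import *
c=load('w2')
a=onz(c,215+284/5-.4,130+174/5-.4,.1435);b=onz(c,215+336/5-.4,130+466/5-.4,.1435)
d=b-a; print(np.linalg.norm(d)); m=(a+b)/2; print('knob mid',m,'model',hat(.133,0,.0255,0))
print('bump yaw',np.arctan2(d[1],d[0]),'knob q', -(np.arctan2(d[1],d[0])-(EY-np.pi/2)))
E
```

```text
0.06052699780157932
knob mid [0.50020873 0.14478614 0.1435    ] model [0.50051931 0.13947646 0.141     ]
bump yaw -1.3316838068704606 knob q -0.4741125199244358
```

```bash
python3 - <<'E'
from h import *
move_linear([.5004,.142,.141+.075],down(.239),max_speed=.15)
snap('wrist','w3'); print(current_clock(),current_joint_positions().round(2),current_ft_force())
E
```

```text
11.1917 [-0.87  0.2   0.55  1.99 -0.13  0.98 -0.03] [0.46949768 0.12965121 0.02753657]
```

View pics/w3.png

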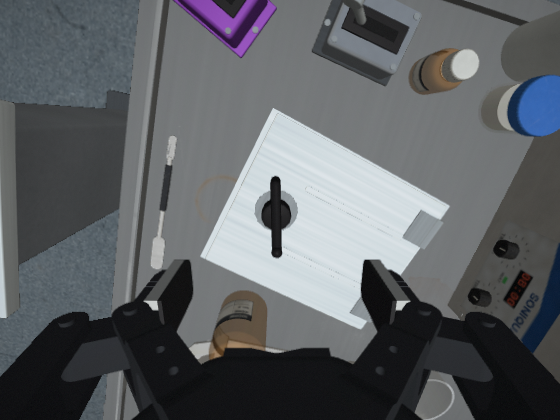

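The second wrist view shows the bar end to end, from (275,180) to (277,255), with the bump at the lower end. I'll triangulate it against the first view.

```bash
python3 - <<'E'
from h import *
c=load('w2');d=load('w3')
vis=cv2.resize(d['color'][165:270,220:330,::-1],None,fx=5,fy=5,interpolation=cv2.INTER_CUBIC); cv2.imwrite('pics/w3c.png',vis)
E
```

```text
(no output)
```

View pics/w3c.png

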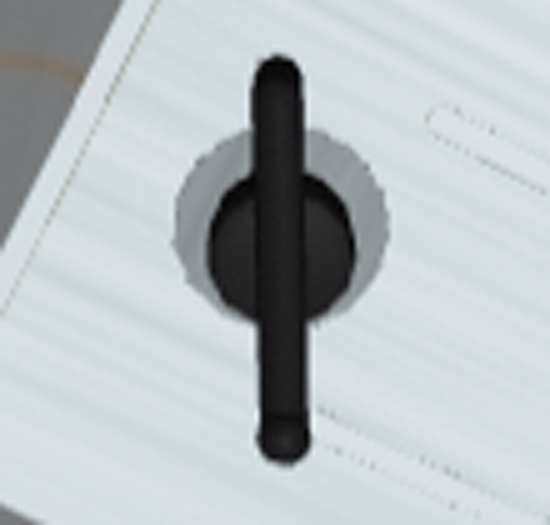

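```bash
python3 - <<'E'
from h import *
c=load('w2');d=load('w3')
A1=(c,215+284/5-.4,130+168/5-.4);B1=(c,215+336/5-.4,130+482/5-.4)
A2=(d,220+278/5-.4,165+57/5-.4);B2=(d,220+284/5-.4,165+462/5-.4)
a,ra=tri(A1,A2);b,rb=tri(B1,B2);print(a,ra,b,rb)
for q in (A1,B1,A2,B2): print(onz(*q,.1435))
for p in [(274,109),(202,256),(449,207)]:
    P=onz(d,*p,.1155)-EO; print(P@EX,P@EYv)
# washer centre circle at z .1155
print('washer',onz(d,220+282/5-.4,165+226/5-.4,.1155), onz(c,215+311/5-.4,130+302/5-.4,.1155))
print('model',hat(.133,0,0,0))
E
```

```text
[0.49266481 0.17124241 0.11461898] [np.float64(6.014018322053785e-05), np.float64(6.0140183220439136e-05)] [0.5075753  0.11359081 0.14782034] [np.float64(0.0001597654880084157), np.float64(0.00015976548800839888)]
[0.49296885 0.17534062 0.1435    ]
[0.5076302  0.11191095 0.1435    ]
[0.49151785 0.17638815 0.1435    ]
[0.50820574 0.11161227 0.1435    ]
-0.08853893829743716 0.07676289060189141
-0.08938907241352975 -0.06822914811665678
0.08599143658063098 0.07487798937193228
washer [0.50032525 0.14239424 0.1155    ] [0.50038544 0.14279006 0.1155    ]
model [0.50051931 0.13947646 0.1155    ]
```

```bash
python3 - <<'E'
from h import *
yaw=.2468
move_linear([.5003,.1425,.1365],down(yaw),max_speed=.08)
print(current_ft_force())
close_gripper(); print('w',current_grip_width(),current_clock(),current_ft_force(),current_torque())
j=np.array(current_joint_positions())
q0=-(yaw-np.pi/2-(EY-np.pi/2)); 
print('q0',q0,j[6])
for q in [.3,1.0,1.4,1.5,1.56,1.62]:
    k=j.copy(); k[6]=j[6]-(q-q0); movej(k)
    print(q,current_torque().round(2),current_ft_force().round(1),current_clock())
    if q>1.45 and abs(current_torque()[2])>1.5: break
print(current_grip_width(),current_joint_positions()[6])
snap('wrist','w4')
E
```

```text
[ 0.40192384 -0.26114832  0.53139859]
w 0.0059252924541399205 13.0333 [-4.71103457 -0.76615336  7.64240677] [-0.16775337  0.86665884  0.04031077]
q0 -0.4817999999999998 0.0551720070005901
0.3 [-0.21 -1.46 -0.08] [ 6.8 -1.  -4.8] 13.8333
1.0 [-1.27 -2.45 -0.02] [11.2 -4.8 -7.5] 14.5667
1.4 [-1.92 -2.58 -0.06] [11.9 -8.7 -6.7] 15.05
1.5 [-2.14 -2.48 -0.08] [11.1 -9.  -6.3] 15.3
1.56 [-2.24 -2.45 -0.04] [10.8 -9.9 -5.9] 15.55
1.62 [-2.41 -2.42 -0.02] [ 11.4 -10.9  -4.7] 15.8
0.005694558855791435 -2.047134353549287
```

View pics/w4.png

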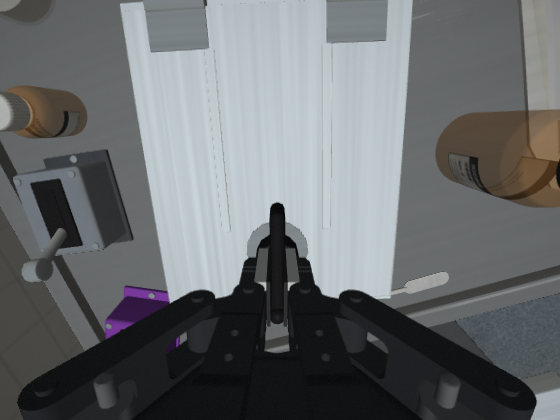

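The wrist view shows the bar turned with the jaws and now pointing at the front. There is no stop torque yet, so I'll creep on to feel for it.

```bash
python3 - <<'E'
from h import *
j=np.array(current_joint_positions()); 
for i in range(1,6):
    k=j.copy(); k[6]-=.03*i; movej(k)
    t=current_torque(); print(i*.03+1.62,t.round(3),current_ft_force().round(1),current_grip_width(),current_clock())
    if abs(t[2])>.6: break
E
```

```text
1.6500000000000001 [-0.561 -0.614  0.194] [ 3.3 -1.8 -2.3] 0.005982257008923463 16.1
1.6800000000000002 [-0.852 -0.791  0.548] [ 3.1 -4.1 -3.3] 0.005452446163755871 16.35
1.7100000000000002 [-0.829 -0.83   0.826] [ 2.8 -3.6 -3.9] 0.0055409097554186566 16.6
```

```bash
cat >> h.py <<'E'
def bax(BY): 
    bx=np.array([np.cos(BY),np.sin(BY),0]); return bx,np.array([-bx[1],bx[0],0])
def tog(O,BY,th,r,tilt=None,flip=1):
    """th: lean to +x from vertical; returns TCP pos (grasp pt on disc at radius r) & ori; tool tilt default = th"""
    bx,by=bax(BY)
    if tilt is None: tilt=th
    u=bx*np.sin(th)+Z*np.cos(th); c=np.array([O[0],O[1],.018])+u*r
    z=-(bx*np.sin(tilt)+Z*np.cos(tilt)); y=by*flip
    R=np.column_stack([np.cross(y,z),y,z])
    return c-hold_point_z*z*0+z*abs(hold_point_z), Ro.from_matrix(R).as_rotvec()
E
python3 - <<'E'
from h import *
ungrasp(); hold(.1)
move_linear(current_tcp_pos()+[0,0,.10],max_speed=.2)
print(current_clock(),current_ft_force().round(2))
snap('wrist','w5')
for flip in (1,-1):
  for th in (-.45,-.2,0,.2,.45):
    p,o=tog([.5538,.3165],-.12,th,.085,flip=flip); print(flip,th,p.round(3),ik(p,o))
E
```

```text
18.0917 [ 0.44 -0.07 -0.48]
1 -0.45 [0.525 0.32  0.078] [-0.03773944  0.64465223 -1.03005022  2.07930695  1.31200732  0.96275288
 -0.41815777]
1 -0.2 [0.541 0.318 0.083] [ 0.05563786  0.68177917 -1.03027319  1.91336776  0.95836408  0.95538925
 -0.00290285]
1 0 [0.554 0.316 0.084] [ 0.09732393  0.7616504  -1.03069241  1.76317913  0.74441827  1.06249017
  0.24770453]
1 0.2 [0.567 0.315 0.083] [ 0.11354415  0.86762514 -1.03184125  1.60250519  0.60056494  1.22005233
  0.41399553]
1 0.45 [0.582 0.313 0.078] [ 0.10559411  1.01809175 -1.0336335   1.39141009  0.48108564  1.44465689
  0.53923348]
-1 -0.45 [0.525 0.32  0.078] [-1.37812214  0.50536671  0.65282526  2.15451046  0.20945366  0.30796281
 -2.71170019]
-1 -0.2 [0.541 0.318 0.083] [-1.05046253  0.48549635  0.42790739  1.97906656 -0.09510933  0.57613358
 -2.29541349]
-1 0 [0.554 0.316 0.084] [-0.92857162  0.55875161  0.41575481  1.82809938 -0.29820018  0.81650203
 -2.05372152]
-1 0.2 [0.567 0.315 0.083] [-0.85487924  0.67128116  0.45610888  1.66905897 -0.44404836  1.07396313
 -1.89792779]
-1 0.45 [0.582 0.313 0.078] [-0.78057003  0.84417046  0.51993286  1.46060774 -0.58110734  1.40059145
 -1.7821721 ]
```

View pics/w5.png

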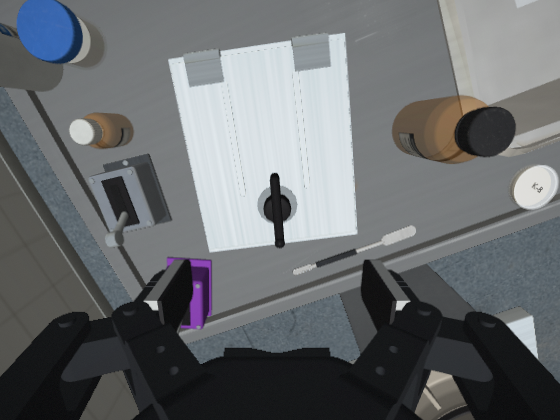

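The wrist view shows the bump wing pointing at the front edge and the bar, (276,176) to (279,243), square to it. Next I'll look at the switch.

```bash
python3 - <<'E'
from h import *
c=load('w5')
d=onz(c,279,240,.1435)-onz(c,276,178,.1435); print('knob q',-(np.arctan2(d[1],d[0])-(EY-np.pi/2)))
e=onz(c,356,234,.1155)-onz(c,210,251,.1155); print('front edge dir',np.arctan2(e[1],e[0])-(EY-np.pi/2))
p=current_tcp_pos()
move_linear([p[0],p[1],.27],max_speed=.25)
q,o=tog([.535,.319],-.12,0,.085,flip=1); q=q+[0,0,.14]; print(q,ik(q,o))
move_ptp(q,o); print(current_clock(),current_joint_positions().round(2))
snap('wrist','w6')
for th in (-.45,-.2,0,.2,.45):
    p,o=tog([.5538,.3165],-.12,th,.085); print(th,p.round(3),ik(p,o).round(2))
E
```

```text
knob q -4.6200731255969805
front edge dir -0.014408575237278454
[0.535  0.319  0.2243] [ 0.10274433  0.53887391 -1.02562544  1.68886055  0.49083986  1.19678035
  0.40505298]
20.7833 [ 0.1   0.54 -1.02  1.69  0.49  1.2   0.4 ]
-0.45 [0.525 0.32  0.078] [-0.32  0.49 -0.65  2.09  1.15  0.74 -0.35]
-0.2 [0.541 0.318 0.083] [-0.07  0.59 -0.84  1.92  0.82  0.85  0.09]
0 [0.554 0.316 0.084] [ 0.03  0.7  -0.91  1.77  0.65  1.    0.32]
0.2 [0.567 0.315 0.083] [ 0.07  0.82 -0.94  1.61  0.52  1.18  0.47]
0.45 [0.582 0.313 0.078] [ 0.06  0.97 -0.94  1.39  0.4   1.41  0.59]
```

View pics/w6.png

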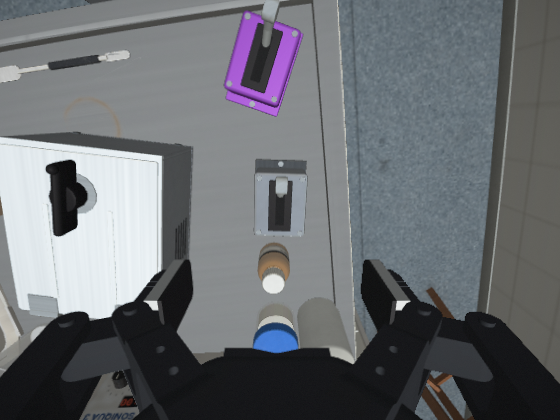

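The wrist view shows the grey box aligned at (280,200), with the bat end at (281,185), and the dropper bottle behind at (272,265). I'll take a second, displaced view.

```bash
python3 - <<'E'
from h import *
move_linear(current_tcp_pos()+np.array([-.05,-.04,-.04]),max_speed=.2)
snap('wrist','w7'); print(current_clock())
c=load('w6');cv2.imwrite('pics/w6c.png',cv2.resize(c['color'][150:250,225:335,::-1],None,fx=6,fy=6,interpolation=cv2.INTER_CUBIC))
c=load('w7');cv2.imwrite('pics/w7.png',c['color'][:,:,::-1])
E
```

```text
21.4083
```

View pics/w6c.png

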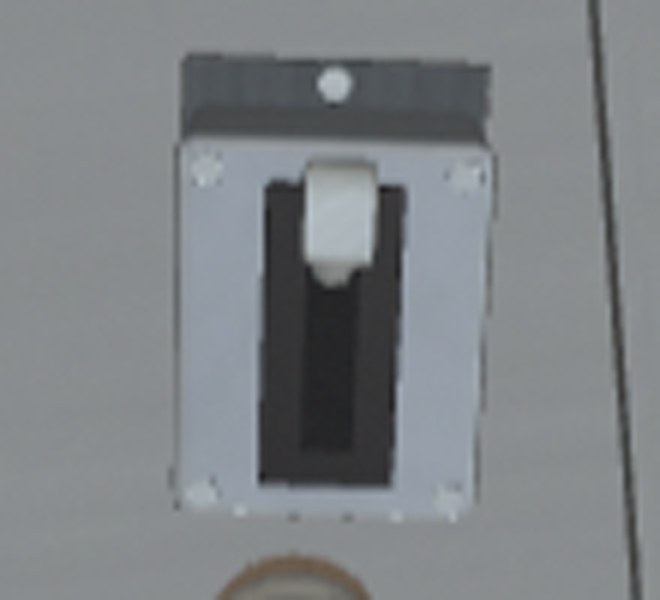

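View pics/w7.png

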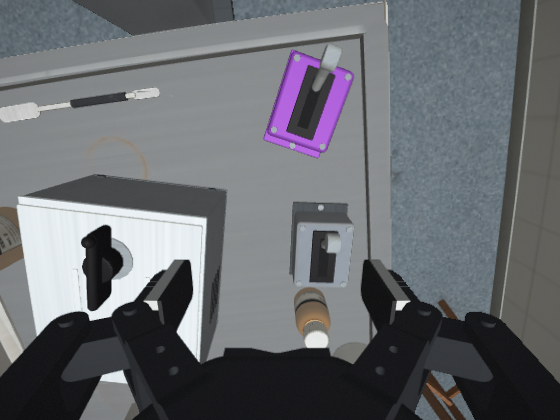

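```bash
python3 - <<'E'
from h import *
c=load('w7');cv2.imwrite('pics/w7c.png',cv2.resize(c['color'][195:300,270:380,::-1],None,fx=6,fy=6,interpolation=cv2.INTER_CUBIC))
E
```

```text
(no output)
```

View pics/w7c.png

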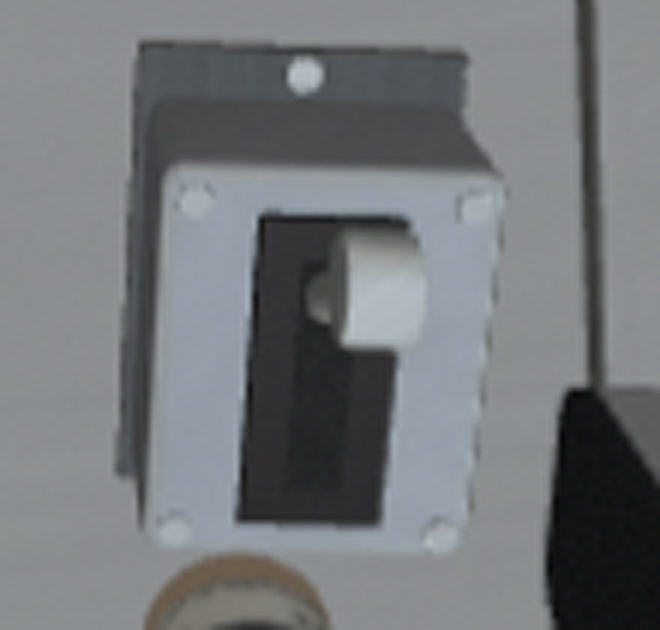

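```bash
python3 - <<'E'
from h import *
a=load('w6');b=load('w7')
A=lambda u,v:(a,225+u/6-.42,150+v/6-.42); B=lambda u,v:(b,270+u/6-.42,195+v/6-.42)
P=[]
for p,q in [((207,168),(194,201)),((466,173),(476,206)),((200,493),(174,530)),((449,499),(440,536))]:
    x,r=tri(A(*p),B(*q)); y,w=onz(*A(*p),.05),onz(*B(*q),.05); print(x.round(4),r[0].round(4),y.round(4),w.round(4)); P.append((y+w)/2)
P=np.array(P); print('centre',P.mean(0)); d=P[2]+P[3]-P[0]-P[1]; e=P[1]+P[3]-P[0]-P[2]; print('yaw',np.arctan2(d[1],d[0]),np.arctan2(e[1],e[0])-np.pi/2, np.linalg.norm(d)/2,np.linalg.norm(e)/2)
x,r=tri(A(341,212),B(383,288)); print('bat',x,r, onz(*A(341,212),.0855),onz(*B(383,288),.0855))
# flange centre
E
```

```text
[0.5185 0.3024 0.0482] 0.0002 [0.5181 0.3027 0.05  ] [0.518  0.3021 0.05  ]
[0.5249 0.3499 0.0491] 0.0001 [0.5247 0.3499 0.05  ] [0.5246 0.3497 0.05  ]
[0.582  0.2925 0.0479] 0.0002 [0.5813 0.2926 0.05  ] [0.5806 0.2926 0.05  ]
[0.5893 0.3407 0.0476] 0.0001 [0.5884 0.3406 0.05  ] [0.5877 0.3403 0.05  ]
centre [0.55292659 0.3213119  0.05      ]
yaw -0.1499457483867575 -0.1424754629024414 0.06388175974832053 0.048098517118392685
bat [0.5210736  0.32681663 0.08706331] [np.float64(0.0003551340409884265), np.float64(0.00035513404098814767)] [0.52162013 0.32651305 0.0855    ] [0.52156648 0.32734771 0.0855    ]
```

The two views give consistent results:
- **Box:** centre (0.553, 0.321), yaw -0.147, screw heights about 48 mm against a 50 mm top.
- **Bat end:** measured at (0.521, 0.327, 0.087), against (0.521, 0.326, 0.0855) computed from the box.

Grasping and pulling outward.

```bash
cat >> h.py <<'E'
BO=[.5531,.3216]; BYAW=-.147
E
python3 - <<'E'
from h import *
p,o=tog(BO,BYAW,-.45,.075+.06); move_ptp(p,o)
print(current_clock(),current_joint_positions().round(2))
p,o=tog(BO,BYAW,-.45,.075); 
hit=move_linear(p,o,max_speed=.08,contact_N=8); print(hit,current_tcp_pos()-p)
if not hit:
    close_gripper(); print('w',current_grip_width(),current_ft_force().round(1))
snap('wrist','w8')
snap('scene','s8',(120,180,320,330),4)
print(current_clock())
E
```

```text
22.1583 [-0.27  0.43 -0.76  2.08  1.04  0.83 -0.3 ]
False [2.63185911e-06 2.29467954e-04 3.42663739e-04]
w 0.010661294040495803 [-4.6 -4.   7.9]
23.825
```

View pics/w8.png

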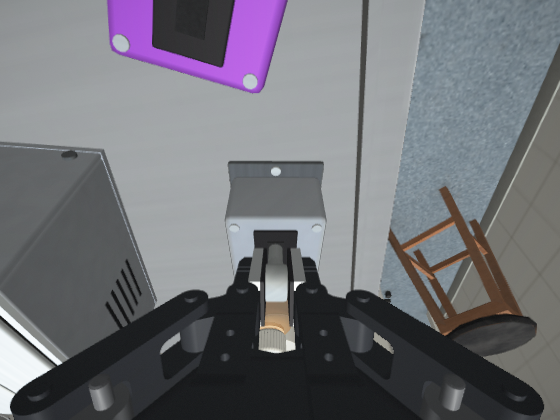

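View pics/s8.png

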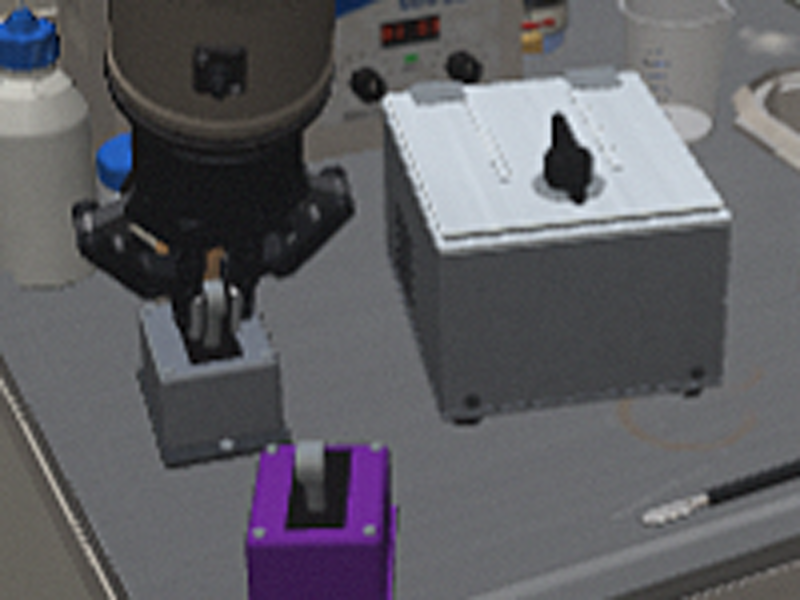

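The wrist view shows the disc held between the pads at (278,285). The scene view shows the hatch shut with its knob square to the front. Pull, flip, lower.

```bash
python3 - <<'E'
from h import *
def rep(s): print(s,current_ft_force().round(1),round(current_grip_width(),4),round(current_clock(),2))
p,o=tog(BO,BYAW,-.45,.086); move_linear(p,o,max_speed=.04); rep('pull')
for th in [-.3,-.15,0,.15,.3,.45]:
    p,o=tog(BO,BYAW,th,.086); move_linear(p,o,max_speed=.06); rep(th)
    if np.linalg.norm(current_ft_force())>45: print('STOP'); break
snap('scene','s9',(120,180,320,330),4); snap('wrist','w9')
E
```

```text
pull [ 2.6 -4.5 -5.8] 0.011 24.25
-0.3 [ 1.2 -5.1 -6.3] 0.0109 24.65
-0.15 [ 0.5 -6.5 -5.4] 0.0106 25.01
0 [-1.2 -5.5 -7.1] 0.0107 25.32
0.15 [-1.2 -8.5 -6.4] 0.0105 25.64
0.3 [ -4.2 -10.   -4.6] 0.0108 25.96
0.45 [ -5.7 -11.3  -4. ] 0.0105 26.27
```

View pics/s9.png

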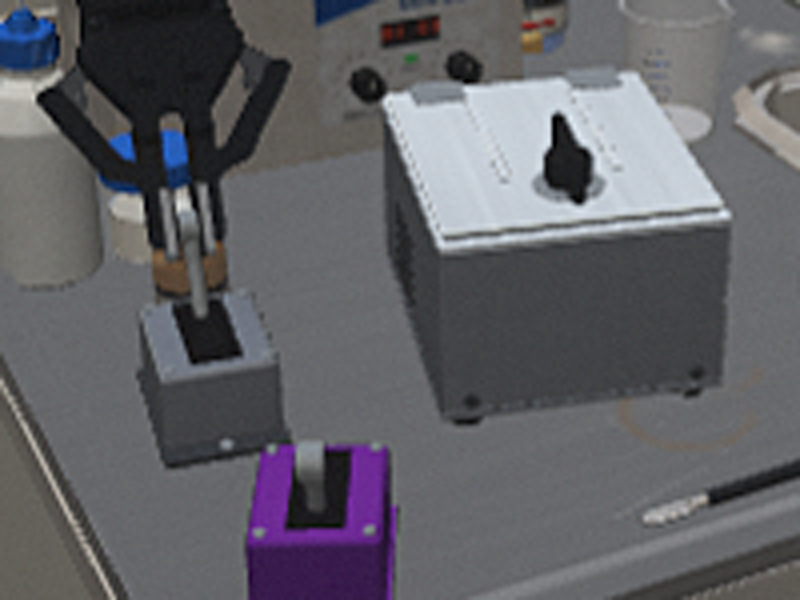

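View pics/w9.png

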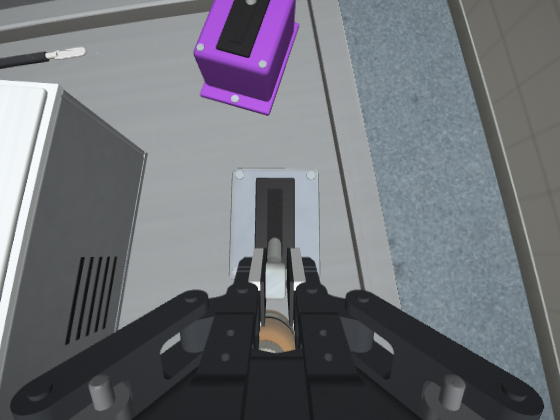

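Both views show the bat leaning to the far side, still held and pulled out. I'll lower it into the lock, release and retreat along the bat.

```bash
python3 - <<'E'
from h import *
p,o=tog(BO,BYAW,.46,.086); move_linear(p,o,max_speed=.03); print(current_ft_force().round(1))
p,o=tog(BO,BYAW,.455,.0752); move_linear(p,o,max_speed=.04); print(current_ft_force().round(1),current_grip_width())
ungrasp(); hold(.2); print(current_ft_force().round(1))
p,o=tog(BO,BYAW,.45,.075+.09); move_linear(p,o,max_speed=.15)
a=snap('wrist','w10'); snap('scene','s10',(120,180,320,330),4); print(current_clock())
E
```

```text
[ -4.8 -10.8  -5.4]
[  4.3 -14.9  22.3] 0.010825374806390434
[ 0.7 -0.   0.7]
28.8
```

View pics/w10.png

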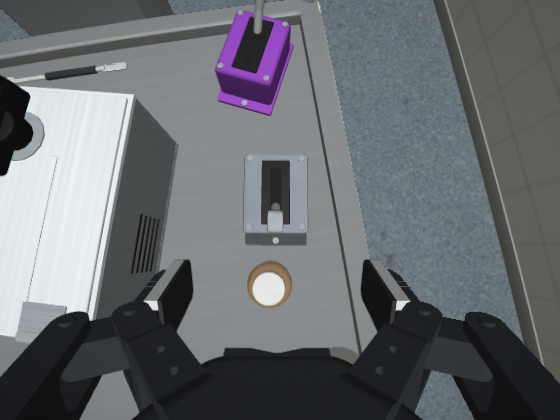

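View pics/s10.png

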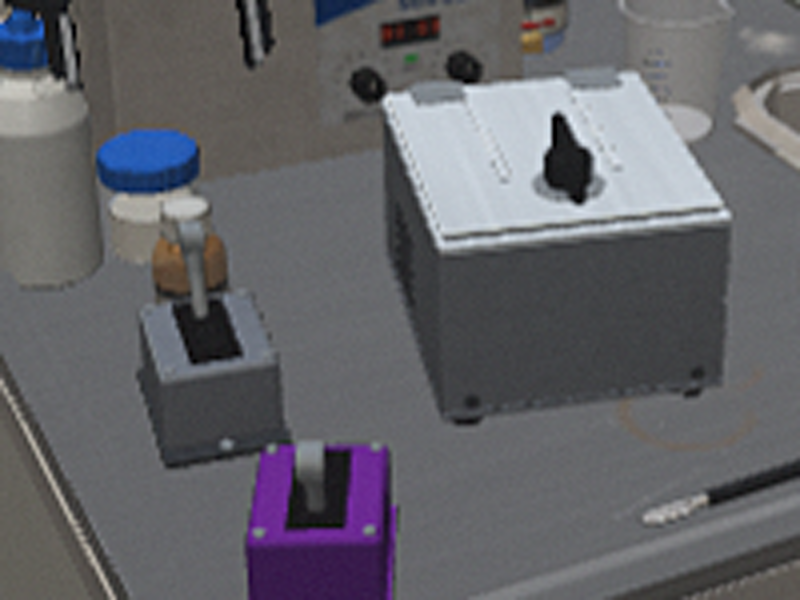

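The wrist view shows the bat at the far end at (275,218), with the dropper bottle still standing at (270,285). I'll measure the bat end from two views against the on pose.

```bash
python3 - <<'E'
from h import *
move_linear(current_tcp_pos()+np.array([-.03,-.04,.06]),down(np.pi/2+BYAW),max_speed=.2)
snap('wrist','w11');snap('top','t11'); print(current_clock())
bx,by=bax(BYAW)
for n,f in (('w10',7),('w11',7)):
    c=load(n)
    for r in (.075,.087):
        X=np.array([*BO,.018])+(bx*np.sin(.45)+Z*np.cos(.45))*r; print(n,r,proj(c,X).round(1))
    u,v=proj(c,X).astype(int); x0,y0=u-35,v-40; print(x0,y0)
    cv2.imwrite('pics/'+n+'c.png',cv2.resize(c['color'][y0:y0+70,x0:x0+70,::-1],None,fx=8,fy=8,interpolation=cv2.INTER_CUBIC))
E
python3 -c "
import cv2,numpy as np
a=cv2.imread('pics/w10c.png');b=cv2.imread('pics/w11c.png')
cv2.imwrite('pics/cmp.png',cv2.resize(np.hstack([a,b]),(800,400)))"
```

```text
29.525
w10 0.075 [275.5 221.3]
w10 0.087 [275.4 226.7]
240 186
w11 0.075 [322.8 196.2]
w11 0.087 [324.3 204.7]
289 164
```

View pics/cmp.png

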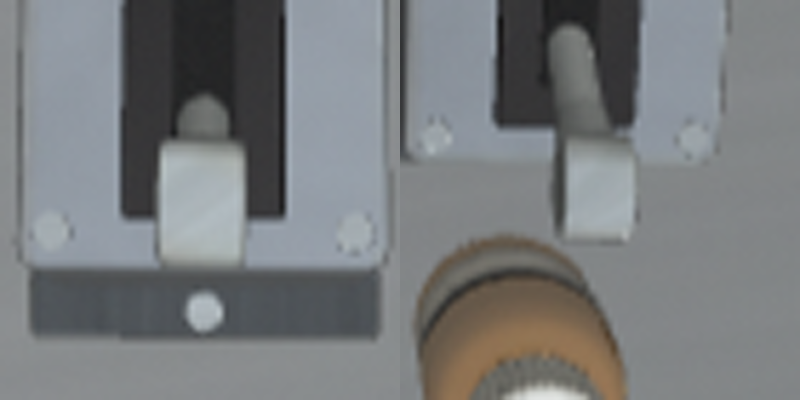

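View pics/t11.png

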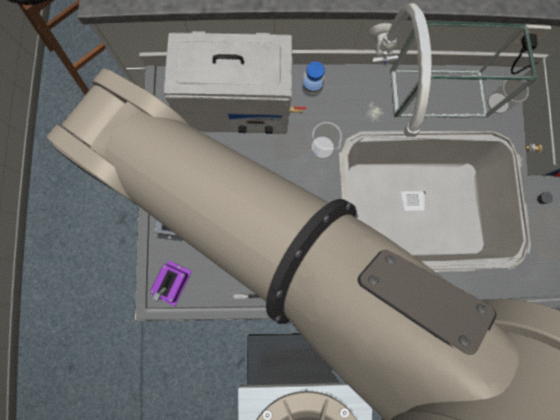

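The bat-end pixels, (275.4,221.5) and (324,197.3), match the locked-on pose at r = 75 mm: predicted (275.5,221.3) and (322.8,196.2). The pulled-out pose would sit 5–8 px away. One offline comparison of the bystanders, then I'll hand in.

```bash
python3 - <<'E'
from h import *
a=load('scene0')['color'].astype(int);b=load('s10')['color'].astype(int)
for n,(x0,y0,x1,y1) in dict(amber=(318,195,356,262),dish=(398,252,432,272),spat=(278,282,360,312),beaker=(287,175,305,215),jar=(142,210,172,230),drop=(157,235,178,245)).items():
    print(n,np.abs(a-b)[y0:y1,x0:x1].mean().round(2))
sign_off()
E
```

```text
amber 1.97
dish 1.89
spat 1.95
beaker 2.6
jar 2.05
drop 9.33
the job is handed in; nothing more can be done
```

The hatch is shut and locked and the power is switched on, in the order you asked. I handed the job in at about 29.5 s of the 61 s allowed.

- **Hatch:** I pushed it down until it stopped, with the fingertip 115.4 mm above the worktop against 115.5 mm expected when shut.
- **Wing knob:** I turned it clockwise until it met its stop, where the turning moment rose to 0.8 N m. Afterwards the camera put it at about 1.65 rad, which agrees with the 1.62 rad stop within pixel error. Its bump wing points at the front edge.
- **Switch:** I used the grey box, not the purple one. I pulled the bat out 11 mm, flipped it over, lowered it and released it. In two wrist views the bat end sits within about 1.5 px of the locked-on position; still pulled out, it would sit 5 to 8 px away.
- **Bystanders:** The amber bottle, dish, spatula, beaker and jar look unchanged in the scene view, with only noise-level pixel differences. The dropper bottle's patch did differ (9.3 against about 2). I put that down to the bat now standing in front of it. The bottle is upright where it was, and I saw no sign of contact there.

**Disagreement:** The fixed cameras and the wrist camera differed by 3 to 5 mm in y. I used the wrist values, and both grasps fitted. The highest wrist force I read was about 27 N, while lowering the bat.

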